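# Find the rocking lug of a machine plate and flatten its shim

## Task

The four-lugged aluminium plate on the worktop does not sit firmly: it rocks at one of its corner lugs. With closed fingertips, press firmly down on the corner lugs one after another until you find the one that dips and springs back, then press flat the raised steel shim leaf just in front of that lug. Leave the other three shim leaves up, do not lift or shift the plate, and leave the tools lying on and beside it where they are.

Things in the scene. Friction and masses are not known exactly. Their poses are not given: they have to be found in the camera images.
- plate: Loose H-shaped aluminium plate, 160 (x) x 150 (y) x 10 mm, about 0.7 kg, on four identical rubber-capped feet, one under each corner lug. Origin: centre of its underside, 30 mm above the worktop. The middle is 48 mm wide; lugs 40 mm long in x reach out to both sides at each end. Small uprights of the bed, up to 35 mm high, stop it sliding more than 2 mm
- lug_near_left (a point): Top of the plate's near left lug, right above its foot (plate x = -60, y = +55 mm), 40 mm above the worktop; press here. A firm lug does not give. The one rocking lug starts to dip at about 1 to 3 N, is fully down (5 mm) at about 6 N, springs back when let go; the opposite lug lifts meanwhile
- lug_near_right (a point): Top of the plate's near right lug, right above its foot (plate x = -60, y = -55 mm), 40 mm above the worktop; press here. A firm lug does not give. The one rocking lug starts to dip at about 1 to 3 N, is fully down (5 mm) at about 6 N, springs back when let go; the opposite lug lifts meanwhile
- lug_far_left (a point): Top of the plate's far left lug, right above its foot (plate x = +60, y = +55 mm), 40 mm above the worktop; press here. A firm lug does not give. The one rocking lug starts to dip at about 1 to 3 N, is fully down (5 mm) at about 6 N, springs back when let go; the opposite lug lifts meanwhile
- lug_far_right (a point): Top of the plate's far right lug, right above its foot (plate x = +60, y = -55 mm), 40 mm above the worktop; press here. A firm lug does not give. The one rocking lug starts to dip at about 1 to 3 N, is fully down (5 mm) at about 6 N, springs back when let go; the opposite lug lifts meanwhile
- leaf_near_left (a point): Fixed point on the bed: where the top centre of the 24 mm finger disc of the near left lug's steel shim leaf lies once flat, 60 mm in front (-x) of that lug's foot, 22.5 mm above the worktop; press here. The leaf is 20 mm wide, hinged 30 mm behind (+x of) this point, 21 mm above the worktop; raised up to 32 degrees, its end (42 mm from the hinge) is up to 43 mm high
- leaf_near_right (a point): Fixed point on the bed: where the top centre of the 24 mm finger disc of the near right lug's steel shim leaf lies once flat, 60 mm in front (-x) of that lug's foot, 22.5 mm above the worktop; press here. The leaf is 20 mm wide, hinged 30 mm behind (+x of) this point, 21 mm above the worktop; raised up to 32 degrees, its end (42 mm from the hinge) is up to 43 mm high
- leaf_far_left (a point): Fixed point on the bed: where the top centre of the 24 mm finger disc of the far left lug's steel shim leaf lies once flat, 60 mm in front (-x) of that lug's foot, 22.5 mm above the worktop; press here. The leaf is 20 mm wide, hinged 30 mm behind (+x of) this point, 21 mm above the worktop; raised up to 32 degrees, its end (42 mm from the hinge) is up to 43 mm high
- leaf_far_right (a point): Fixed point on the bed: where the top centre of the 24 mm finger disc of the far right lug's steel shim leaf lies once flat, 60 mm in front (-x) of that lug's foot, 22.5 mm above the worktop; press here. The leaf is 20 mm wide, hinged 30 mm behind (+x of) this point, 21 mm above the worktop; raised up to 32 degrees, its end (42 mm from the hinge) is up to 43 mm high
- bed: Fixed dark steel slab under the plate, 235 x 176 x 8 mm, from x = -142 to +92 mm; origin on the worktop under the plate's centre, axes as the plate's
- loose_foot (a joint): how far the sprung foot is pressed down, m: 0 = up, 0.005 = fully down. Which corner it stands under changes from start to start and is not told
- shim_loose (a joint): hinge of that one that belongs to the rocking lug, of the four identical shim leaves (which place it has changes from start to start and is not told). 0 = as far up as it goes, 0.55 rad = pressed flat (level, on its stop); starts between 0 and 0.12, needs about 6 N at the finger disc, stays where it is left
- shim_b (a joint): hinge of another of the four identical shim leaves (which place it has changes from start to start and is not told). 0 = as far up as it goes, 0.55 rad = pressed flat (level, on its stop); starts between 0 and 0.12, needs about 6 N at the finger disc, stays where it is left
- shim_c (a joint): hinge of another of the four identical shim leaves (which place it has changes from start to start and is not told). 0 = as far up as it goes, 0.55 rad = pressed flat (level, on its stop); starts between 0 and 0.12, needs about 6 N at the finger disc, stays where it is left
- shim_d (a joint): hinge of another of the four identical shim leaves (which place it has changes from start to start and is not told). 0 = as far up as it goes, 0.55 rad = pressed flat (level, on its stop); starts between 0 and 0.12, needs about 6 N at the finger disc, stays where it is left
- hex_key_0: grey hex key, 26 x 89 x 7 mm, lying loose on the middle of the plate; bystander, leave it there; origin: centre of its underside
- spanner: steel open spanner, 28 x 152 x 6 mm, lying on the worktop along the right side of the bed; bystander; origin: centre of its underside
- screwdriver_red: screwdriver with a red handle, 22 x 159 x 22 mm, lying on the worktop along the left side of the bed; bystander; origin: centre of its underside
Mind the look-alikes: they are no part of the job. Of the things shaped like the plate, the aluminium one is meant.

How it is judged (in metres and radians):
On the way, in this order (a step that is already met when the one before it is completed fails the run):
1. the rocking lug has been pressed down until its foot gave by more than 3 mm (value of joint loose_foot above 0.003 m), for 0.1 s.
2. the shim leaf of that lug is flat (value of joint shim_loose above 0.47 rad), for 0.2 s.
At the end, for the whole second after the job is handed in: The shim leaf of the rocking lug is flat (above 0.47 of 0.55 rad), the other three are still up (below 0.3 rad), the plate lies level (within 0.02 rad), at rest, within 10 mm of where it was with its sprung foot up, and hex key, spanner and screwdriver lie within 30 mm of where they were (value of joint shim_loose above 0.47 rad and value of joint loose_foot below 0.0015 m and value of joint each of shim_b, shim_c, shim_d below 0.3 rad and distance of plate from where it was at the start of the episode below 0.01 m and angle between plate's own z axis and vertical below 0.02 rad and linear speed of plate below 0.01 m/s and distance of each of hex_key_0, spanner, screwdriver_red from where it was at the start of the episode below 0.03 m); the robot touches nothing.
It fails at once if a shim leaf of a firm lug was pressed down (value of joint any of shim_b, shim_c, shim_d above 0.3 rad).
It fails at once if the plate was lifted or shifted by more than 10 mm (distance of plate from where it was at the start of the episode above 0.01 m).
It fails at once if a tool was lifted or moved by more than 30 mm (distance of any of hex_key_0, spanner, screwdriver_red from where it was at the start of the episode above 0.03 m).
It also fails if it takes over 58 s, if anything falls off the work surface, if the arm or the gripper's body presses on something with over 40 N, if the wrist force passes 120 N, or if a joint passes its speed limit or range.

## Robot

A 6-joint arm with a two-finger parallel gripper is mounted at the origin on a cart in front of the work surface, level with it; the furniture and walls round the work are solid. World frame = base frame: x ahead of the robot, y to its left, z up, the work surface at z = 0. Lengths are in m, angles in degrees, forces in N, time in s.
With the tool pointing down it reaches from about 0.3 to 0.75 m from the base axis. Payload 8.5 kg.
Tool frame: the origin (TCP) lies at the very end of the fingers, on their centre line; the grasp point (between the pads) lies 19 mm behind it; z points along the fingers, y is the direction in which the jaws open and shut (so a half turn about z gives the same grasp; the last joint's range is limited). The gripper opens to 85 mm and grips with 20 to 120 N. Pads are 22 mm wide; open, the fingers measure 114 mm over their backs; the gripper's body (76 mm by 85 mm) begins 54 mm behind the grasp point. The pads swing forward as they close: fully open they stand 13 mm farther back than shut.
Start: joints at [54.471, 21.807, 74.336, -0, 83.858, -12.336], TCP at [0.217, 0.506, 0.193] pointing down, gripper open.
Joint ranges: [-178.18, 178.18], [-50.72, 133.34], [12.68, 142.11], [-81.47, 261.47], [9.98, 163.14], [-165.26, 165.26]. Speed limits (degrees/s): [136.94, 136.94, 180, 180, 180, 180].

## Interface

Orientations are given as a 3x3 rotation matrix whose columns are the frame's x, y, z axes.
In Python, from rig import env, vision, close_job, spotter gives the robot as it stands. The module is installed in compiled form; this text tells all that it offers.
- The arm moves only by the tool jog_arm, never from a script. Its argument "plan" is a list that holds one entry, the list of rows, each a list of 6 numbers: the shift along the tool's x, y, z in units of 40 mm (1.0 is 40 mm), then the turn, a rotation vector about the tool's x, y, z in units of 0.15 rad (1.0 is 0.15 rad). A call has 1 to 10 rows; each row shifts and turns the commanded pose from where the row before left it, along the tool's axes as they then stand; what a row does not reach is not made up. A row lasts 1/10 s, in which the tool goes at most 50 mm and 8.59 degrees, less where a joint would pass 70% of its speed; a pose out of reach is approached as far as the arm can. A call with a number of a shift or a turn outside -1 to 1 is refused whole. A call with a gripper value outside its range is refused whole. "grip" is the opening, from -1 (shut) to 1 (fully open), set as the call begins (left out, the last holds). The fingers move at their own pace and stop on an object; "squeeze" is the grip in N (left out, the last holds). Time passes only in rows, so rows that do not move let the fingers close. It gives the time, the measured TCP pose, the force and the opening at its end, in the units of the state.
- env.observe(): the state, without advancing time (a new reading comes with each control period).
- vision.get_image(name): name is "side" or "top"; returns (picture, depth): 480x640x3 uint8, red, green, blue; 480x640 float32, m along the optical axis (not along the pixel's ray), 0 where there is no reading.
- vision.camera_info(name): a dict with "fx", "fy", "cx", "cy" (pixels), "k1" (the pictures are not rectified: a ray, as slopes to the right and down, at radius r is drawn at 1 + k1 r^2 times it, then the intrinsics apply), "rvec" (rotation vector, rad) and "tvec" (3), from world to camera coordinates, as OpenCV has them. Camera axes: x right, y down, z forward; pixel columns grow to the right and rows downward; lengths in m; the calibration is good to about 2 mm. A picture is of the moment at which its call begins. camera_info takes no time and is no camera call.
- close_job(): hands the job in, once; it reports no verdict.
Trained networks look in the newest picture that a camera, given by its name, has taken for a name from the list of things; names that differ only in an ending like _2 or _b are one class to them, and where a whole thing is asked for, a point or a joint stands for the part that bears it (a point fixed in the world has none). Each returns a list of dicts, best first, with "score" (0 to 1); they miss things now and then, are a little off and sometimes report something else, mostly with a low value. They report only what shows in the picture. A call takes as long as a camera call. They do not tell look-alikes from the thing itself.
- spotter.trace(camera, query): "pixels" (480x640 bool, what is visible of it) and "rect" ([left, top, right, bottom] in pixels, round what is visible of it).
The state is a dict: "time_s": time; "q": joint angles; "qvel": joint speeds; "joint_efforts": joint torques, N m; "position": TCP position; "tool_rot": TCP orientation; "ft_force": force on the tool from outside, world axes, zero at the start; "wrist_torque": the same for the moment, N m; "grip_width": finger opening in m.
Only numpy, scipy, OpenCV 4.12 (cv2) and the standard library are available. Lean on these libraries where they do the work, as an engineer would, in place of code of your own. Each camera call takes 0.05 s, during which the arm holds its last target.

## Working session

There is one attempt and no reset: what is moved stays moved. The work goes in short steps, Python scripts to look and compute and a tool call to move; the robot and the scene stay as the last step left them, time stands still between calls to the robot, and variables do not carry over. Pictures are saved under pics/ and viewed, and the job is handed in when it is done.

Besides the shell and the picture viewer there is one more tool, called after "Request:" as name([rows], argument=value, ...), one row to a line, values as JSON. jog_arm: Moves the arm, as the interface text tells. Its arguments: {"type":"object","properties":{"plan":{"type":"array"},"grip":{"type":"number"},"squeeze":{"type":"number"}},"required":["plan"]}

```bash
mkdir -p pics; cat > h.py <<'E'
import numpy as np, cv2
from rig import env, vision, close_job, spotter
def save(cam,name):
    im,d=vision.get_image(cam); cv2.imwrite('pics/'+name+'.png',im[:,:,::-1]); np.save('pics/'+name+'.npy',d); return im,d
def cam(n):
    c=vision.camera_info(n); R=cv2.Rodrigues(np.array(c['rvec'],float))[0]; return c,R,np.array(c['tvec'],float).ravel()
def rays(n,u,v):
    c,R,t=cam(n); x=(np.asarray(u,float)-c['cx'])/c['fx']; y=(np.asarray(v,float)-c['cy'])/c['fy']
    a,b=x.copy(),y.copy()
    for _ in range(20):
        k=1+c['k1']*(a*a+b*b); a,b=x/k,y/k
    return np.stack([a,b,np.ones_like(a)],-1),R,t
def pts(n,u,v,d):
    r,R,t=rays(n,u,v); return (r*np.asarray(d)[...,None]-t)@R
def atz(n,u,v,z):
    r,R,t=rays(n,u,v); w=r@R; o=-R.T@t; return o+w*((z-o[2])/w[...,2])[...,None]
def proj(n,P):
    c,R,t=cam(n); p=np.atleast_2d(P)@R.T+t; a=p[:,:2]/p[:,2:]; k=1+c['k1']*(a**2).sum(1,keepdims=True)
    return a*k*[c['fx'],c['fy']]+[c['cx'],c['cy']]
E
python3 - <<'E'
from h import *
for n in('top','side'):
    im,d=save(n,n+'0'); c,R,t=cam(n); print(n,-R.T@t,R[2],c['fx'],c['k1'],(d>0).mean())
    for q in('plate','hex_key_0','bed','screwdriver_red'):
        print(q,[(round(r['score'],2),r['rect'],int(r['pixels'].sum())) for r in spotter.trace(n,q)])
print(env.observe())
E
```

```text
top [0.45678202 0.04134135 1.15588049] [ 0.07854626  0.00198252 -0.9969085 ] 558.7759947004097 0.039663238798829395 0.996005859375
plate [(0.89, [312.1, 175.6, 398.9, 262.0], 3825), (0.78, [149.8, 244.5, 255.2, 347.1], 3864)]
hex_key_0 [(0.68, [347.9, 194.5, 367.4, 239.2], 227)]
bed []
screwdriver_red [(0.97, [280.5, 189.3, 297.5, 266.5], 408), (0.41, [302.1, 171.7, 406.7, 292.8], 4178)]
side [0.71933949 0.78770471 0.64553112] [-0.17103752 -0.77640737 -0.60657874] 475.9304234708758 0.014629128779019772 0.9961002604166667
plate [(0.97, [259.1, 211.6, 340.4, 256.7], 2082), (0.85, [363.9, 292.4, 478.4, 384.3], 4467)]
hex_key_0 [(0.53, [278.5, 222.9, 322.5, 232.2], 174)]
bed [(0.91, [254.1, 219.6, 367.9, 274.4], 2312)]
screwdriver_red [(0.76, [281.3, 274.9, 361.6, 289.9], 505)]
{'time_s': 0.5, 'q': array([ 5.44732050e+01,  2.18087015e+01,  7.43386238e+01, -9.62757312e-05,
        8.38592395e+01, -1.23350576e+01]), 'qvel': array([-0.01750813, -0.04169236, -0.10684258, -0.02887443,  0.07049184,
       -0.0161553 ]), 'joint_efforts': array([-1.78848411e-03, -4.48032296e+01, -2.31335753e+01, -2.32392031e-04,
        7.28511532e-04, -1.68354734e-05]), 'position': array([0.21656476, 0.50552003, 0.19338617]), 'tool_rot': array([[-9.19192211e-01,  3.93809187e-01, -6.52187906e-05],
       [ 3.93809192e-01,  9.19192206e-01, -9.42181074e-05],
       [ 2.28446477e-05, -1.12288310e-04, -9.99999993e-01]]), 'ft_force': array([0.546366  , 0.47868299, 0.21097055]), 'wrist_torque': array([ 0.02199087, -0.00514143, -0.03309334]), 'grip_width': 0.08538236365809501}
```

```bash
python3 - <<'E'
import cv2
im=cv2.imread('pics/top0.png'); cv2.imwrite('pics/top0c.png',cv2.resize(im[160:310,265:425],None,fx=5,fy=4*1.25*0.8,interpolation=cv2.INTER_CUBIC) if 0 else cv2.resize(im[160:310,265:425],None,fx=4,fy=4,interpolation=cv2.INTER_CUBIC))
im=cv2.imread('pics/side0.png'); cv2.imwrite('pics/side0c.png',cv2.resize(im[190:310,230:390],None,fx=4,fy=4,interpolation=cv2.INTER_CUBIC))
E
```

```text
(no output)
```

View pics/top0.png

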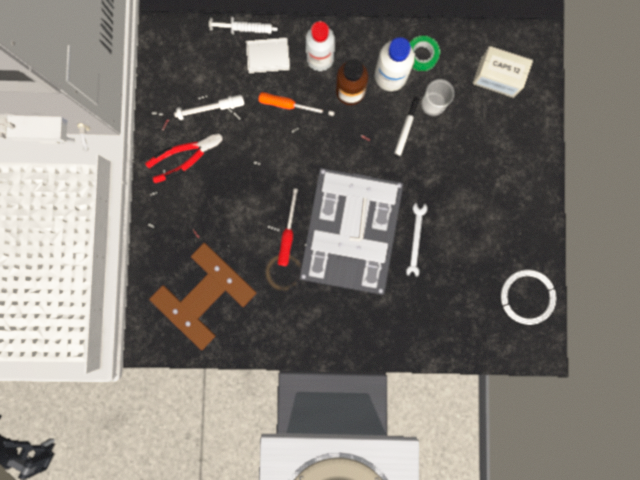

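```bash
sleep 1
```

```text
(no output)
```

View pics/top0c.png

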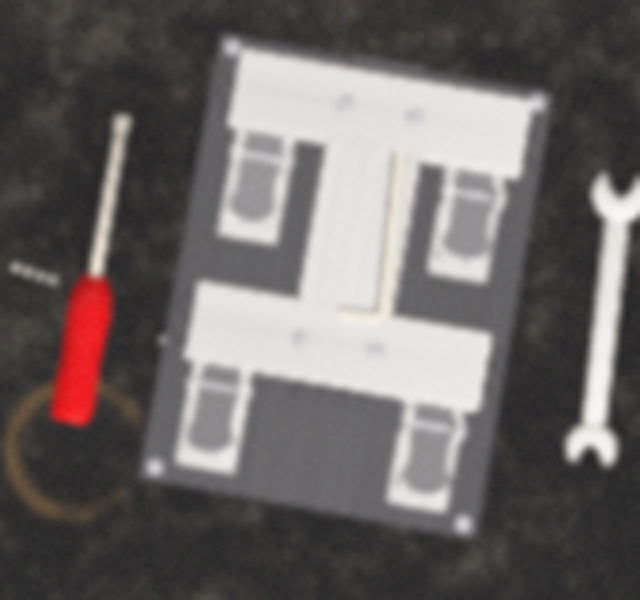

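View pics/side0.png

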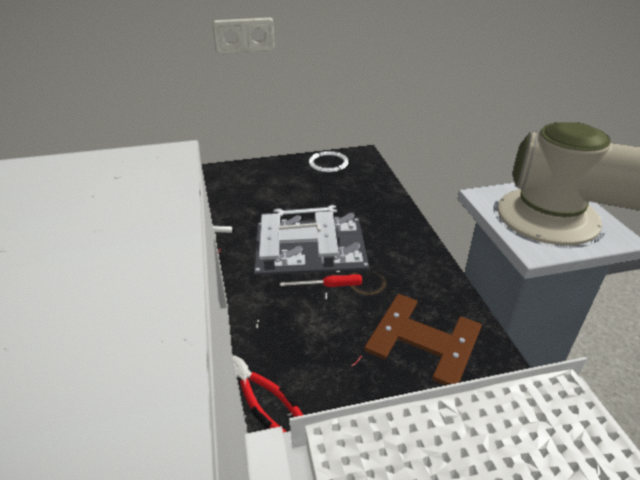

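View pics/side0c.png

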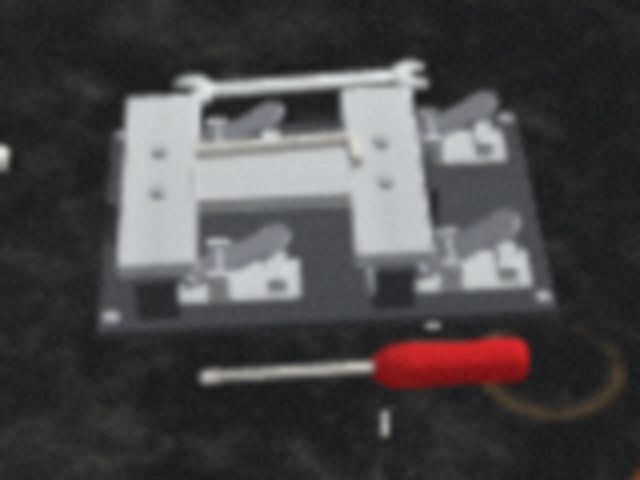

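The aluminium plate is at about (355,220) in the top view: it is grey, on the dark bed, with four leaves. The brown H at (203,297) is the look-alike and I'll ignore it. Next I'll measure the plate's pose.

```bash
python3 - <<'E'
from h import *
from scipy.optimize import least_squares
im,d=save('top','top1')
c4=np.array([[240,52],[533,100],[485,410],[190,355]])/4+[265,160]
P=atz('top',c4[:,0],c4[:,1],np.full(4,.04)); print(P.round(4)); 
def rect(c):  # order FL,FR,NR,NL
    L=np.array([[80,75],[80,-75],[-80,-75],[-80,75]])/1000
    f=lambda p:(p[:2]+L@np.array([[np.cos(p[2]),np.sin(p[2])],[-np.sin(p[2]),np.cos(p[2])]])-c[:,:2]).ravel()
    s=least_squares(f,[*c[:,:2].mean(0),0]); return s.x,s.fun.round(4)
print('corners',rect(P))
m=None
for r in spotter.trace('top','plate'):
    if r['rect'][0]>280: m=r['pixels']; print(r['rect'])
for r in spotter.trace('top','hex_key_0'): 
    if r['score']>.4: m=m|r['pixels']
v,u=np.nonzero(m); Q=atz('top',u,v,np.full(len(u),.04)); dd=d[v,u]; W=pts('top',u,v,dd); print('z',np.median(W[:,2]),'n',len(u))
r=cv2.minAreaRect((Q[:,:2]*1000).astype(np.float32)); print(r)
# H template IoU fit in world grid
def inH(p,xy):
    q=(xy-p[:2])@np.array([[np.cos(p[2]),-np.sin(p[2])],[np.sin(p[2]),np.cos(p[2])]])
    x,y=np.abs(q[:,0]),np.abs(q[:,1]); return ((x<.08)&(x>.04)&(y<.075))|((x<=.04)&(y<.024))
vv,uu=np.mgrid[160:310:.5,265:425:.5]; G=atz('top',uu.ravel(),vv.ravel(),np.full(uu.size,.04))[:,:2]
M=cv2.resize(m[160:310,265:425].astype(np.uint8),(320,300),interpolation=0).ravel()>0
from scipy.optimize import minimize
f=lambda p:-( (inH(p,G)&M).sum()/(inH(p,G)|M).sum())
s=minimize(f,rect(P)[0],method='Nelder-Mead',options=dict(initial_simplex=rect(P)[0]+np.array([[0,0,0],[.004,0,0],[0,.004,0],[0,0,.05]])))
print('H',s.x,np.degrees(s.x[2]),s.fun)
# bed screws at z~.012
b=np.array([[230,47],[541,101],[464,524],[155,467]])/4+[265,160]
B=atz('top',b[:,0],b[:,1],np.full(4,.012)); print('bed',B.round(4), 'mid',B.mean(0), np.degrees(np.arctan2(*(B[0]+B[1]-B[2]-B[3])[[1,0]])))
p=s.x; R=np.array([[np.cos(p[2]),-np.sin(p[2])],[np.sin(p[2]),np.cos(p[2])]])
for n,x,y in(('NL',-60,55),('NR',-60,-55),('FL',60,55),('FR',60,-55)):
    l=p[:2]+R@[x/1000,y/1000]; f=p[:2]+R@[x/1000-.06,y/1000]; print(n,l.round(4),f.round(4))
    for q,z,col in((l,.04,(0,0,255)),(f,.0225,(0,255,0)),(f,.04,(255,0,0))):
        a=proj('top',np.r_[q,z])[0]; print(a.round(1))
E
```

```text
[[ 0.6807  0.0377  0.04  ]
 [ 0.6589 -0.1104  0.04  ]
 [ 0.5022 -0.0879  0.04  ]
 [ 0.5268  0.0598  0.04  ]]
corners (array([ 0.59214437, -0.02520128, -0.14884403]), array([ 0.0017, -0.0006,  0.0012, -0.0008, -0.0003,  0.0004, -0.0027,
        0.001 ]))
[312.0, 172.8, 398.0, 264.8]
z 0.039541344752559784 n 3842
((592.3889770507812, -22.176475524902344), (149.11019897460938, 162.94882202148438), 81.19305419921875)
H [ 0.59288224 -0.02237974 -0.15554277] -8.91194438125178 -0.946703538432531
bed [[ 0.6888  0.0428  0.012 ]
 [ 0.6635 -0.1184  0.012 ]
 [ 0.4451 -0.081   0.012 ]
 [ 0.4709  0.077   0.012 ]] mid [ 0.56709037 -0.01989025  0.012     ] -9.309527059694874
NL [0.5421 0.0413] [0.4829 0.0505]
[321.9 241.3]
[316.8 271. ]
[316.7 270.8]
NR [ 0.5251 -0.0674] [ 0.4658 -0.0581]
[376.1 250.8]
[370.3 280.5]
[371.1 280.5]
FL [0.6607 0.0227] [0.6014 0.032 ]
[332.3 182.9]
[327.  213.1]
[327.1 212. ]
FR [ 0.6436 -0.086 ] [ 0.5844 -0.0767]
[386.  192.3]
[380.2 222.4]
[381.1 221.5]
```

Request:
jog_arm([
  [[-0.8, -0.5, 0, 0, 0, 0], [-0.8, -0.5, 0, 0, 0, 0], [-0.8, -0.5, 0, 0, 0, 0], [-0.8, -0.5, 0, 0, 0, 0], [-0.8, -0.5, 0, 0, 0, 0], [-0.8, -0.5, 0, 0, 0, 0], [-0.8, -0.5, 0, 0, 0, 0], [-0.8, -0.5, 0, 0, 0, 0], [-0.8, -0.5, 0, 0, 0, 0], [-0.8, -0.5, 0, 0, 0, 0]],
], grip=-1, squeeze=20)

```text
time_s: 1.65
position: [0.4327, 0.1943, 0.1936]
tool_rot: [[-0.919, 0.394, 0.0], [0.394, 0.919, 0.0], [-0.0, 0.0, -1.0]]
ft_force: [1.3, 1.2, 0.4]
grip_width: -0.0003
```

Request:
jog_arm([
  [[-0.8, -0.5, 0, 0, 0, 0], [-0.8, -0.5, 0, 0, 0, 0], [-0.8, -0.5, 0, 0, 0, 0], [-0.8, -0.5, 0, 0, 0, 0], [-0.8, -0.5, 0, 0, 0, 0], [0, 0, 0.6, 0, 0, -0.8], [0, 0, 0.6, 0, 0, -0.84], [0, 0, 0.3, 0, 0, 0], [0, 0, 0, 0, 0, 0]],
])

```text
time_s: 2.55
position: [0.5388, 0.0407, 0.1319]
tool_rot: [[-0.987, 0.159, -0.003], [0.159, 0.987, 0.0], [0.003, -0.0, -1.0]]
ft_force: [0.2, 0.5, 0.1]
grip_width: -0.0001
```

Request:
jog_arm([
  [[-0.07, 0, 0.7, 0, 0, 0], [0, 0, 0.7, 0, 0, 0], [0, 0, 0.5, 0, 0, 0], [0, 0, 0.2, 0, 0, 0], [0, 0, 0, 0, 0, 0]],
])

```text
time_s: 3.05
position: [0.5425, 0.0403, 0.0495]
tool_rot: [[-0.987, 0.158, -0.001], [0.158, 0.987, 0.0], [0.001, -0.0, -1.0]]
ft_force: [-0.3, 0.4, 0.8]
grip_width: -0.0001
```

Request:
jog_arm([
  [[0, 0, 0.05, 0, 0, 0], [0, 0, 0.05, 0, 0, 0], [0, 0, 0, 0, 0, 0]],
])

```text
time_s: 3.35
position: [0.5427, 0.0403, 0.046]
tool_rot: [[-0.987, 0.158, 0.001], [0.158, 0.987, -0.0], [-0.001, 0.0, -1.0]]
ft_force: [0.1, -0.2, 0.7]
grip_width: -0.0001
```

```bash
python3 - <<'E'
from h import *
im,_=save('side','s2'); a,_=save('top','t2')
cv2.imwrite('pics/c2.png',np.hstack([cv2.resize(im[170:310,240:400],None,fx=2.5,fy=2.5),cv2.resize(a[165:305,275:435],None,fx=2.5,fy=2.5)])[:,:,::-1])
print(env.observe()['position'],env.observe()['ft_force'])
E
```

```text
[0.54265145 0.04028124 0.04587176] [ 0.45414453 -0.2540065   0.59886896]
```

View pics/c2.png

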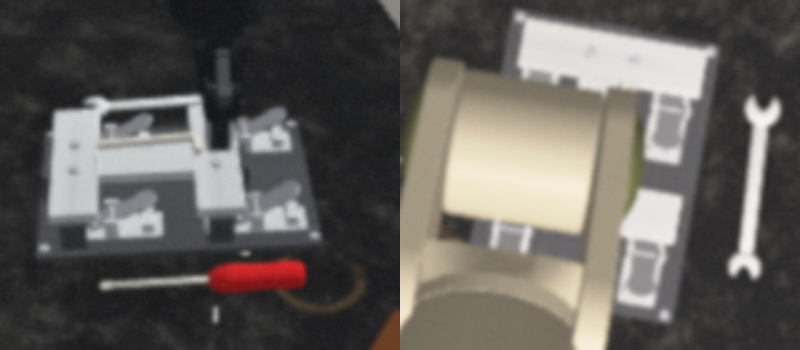

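```bash
python3 - <<'E'
from h import *
for P in([.5427,.0403,.046],[.5427,.0403,.04],[.5241,-.0683,.04],[.6599,.0213,.04],[.592,-.0235,.04]): print(P,proj('side',P),proj('top',P))
im,d=save('side','s3')
b=im[190:290,240:380]; cv2.imwrite('pics/c3.png',cv2.resize(b,None,fx=5.6,fy=5.6,interpolation=cv2.INTER_CUBIC)[:,:,::-1])
v,u=np.mgrid[200:262:4,322:336:4]; W=pts('side',u.ravel(),v.ravel(),d[v,u].ravel()).reshape(u.shape+(3,))
for r in range(u.shape[0]): print(v[r,0],W[r,1].round(3))
E
```

```text
[0.5427, 0.0403, 0.046] [[327.0183142  242.57358777]] [[322.41657092 240.79147533]]
[0.5427, 0.0403, 0.04] [[327.02743674 244.87575566]] [[322.4093439  241.02258637]]
[0.5241, -0.0683, 0.04] [[323.83465017 214.46509019]] [[376.54777745 251.34012521]]
[0.6599, 0.0213, 0.04] [[269.06756019 247.66122239]] [[332.92746917 183.32119592]]
[0.592, -0.0235, 0.04] [[297.70160907 230.30659208]] [[354.62547474 217.1714354 ]]
200 [0.551 0.07  0.169]
204 [0.555 0.086 0.172]
208 [0.558 0.1   0.173]
212 [0.558 0.096 0.161]
216 [0.552 0.07  0.134]
220 [0.548 0.054 0.113]
224 [0.549 0.057 0.106]
228 [0.548 0.055 0.094]
232 [ 0.534 -0.006  0.038]
236 [0.538 0.011 0.04 ]
240 [0.54  0.021 0.038]
244 [0.543 0.034 0.037]
248 [0.546 0.045 0.036]
252 [0.55  0.062 0.04 ]
256 [0.551 0.067 0.033]
260 [0.552 0.068 0.024]
```

View pics/c3.png

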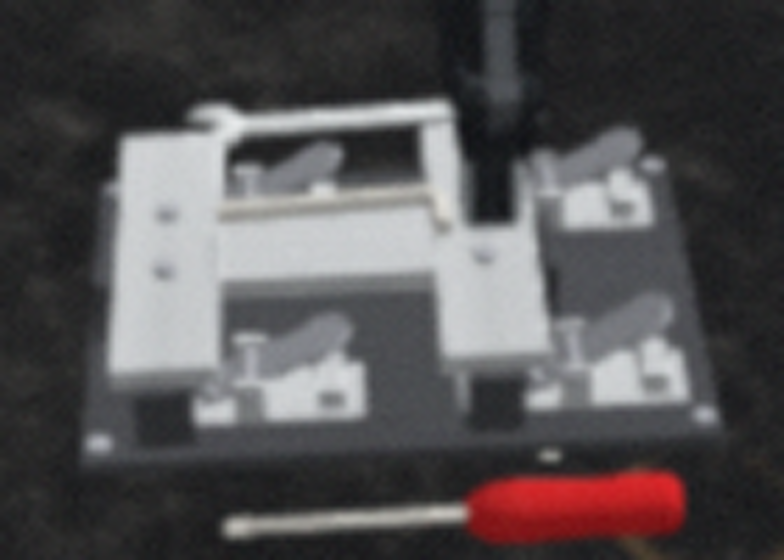

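```bash
python3 - <<'E'
from h import *
d=np.load('pics/s3.npy')
v,u=np.mgrid[214:250:2,312:344:2]; W=pts('side',u.ravel(),v.ravel(),d[v,u].ravel()).reshape(u.shape+(3,))
print(u[0])
for r in range(u.shape[0]): print(v[r,0],(W[r,:,2]*1000).astype(int),(W[r,:,1]*1000).astype(int))
im=cv2.imread('pics/s3.png'); cv2.imwrite('pics/c3b.png',cv2.resize(im[100:260,270:390],None,fx=3.7,fy=3.7))
E
```

```text
[312 314 316 318 320 322 324 326 328 330 332 334 336 338 340 342]
214 [ -3   0  38  39  38 136 152 149 151 148 149 150  -3  -2  -4  -2] [-138 -133  -76  -73  -74   66   88   85   88   86   89   90 -124 -122
 -123 -119]
216 [ -2   0  38  37  38 134 142 133 134 133 136 139  -2  -2  -1  -2] [-128 -125  -68  -69  -66   68   82   70   71   71   76   81 -114 -113
 -111 -112]
218 [ -2   0  37  41  38 114 131 129 129 117 112 129  23  22  24  26] [-121 -115  -62  -56  -59   48   72   70   71   55   50   73  -71  -71
  -67  -64]
220 [ -1  -2  37  39  37 108 108 112 112 114 107   6  21  20  25  25] [-111 -111  -54  -51  -53   46   47   53   54   58   50  -88  -66  -66
  -58  -57]
222 [  6   8  38  40  37 104 105 109 107 109 102  17  18  22  24  26] [-91 -88 -46 -42 -44  47  48  56  54  57  48 -65 -62 -56 -52 -49]
224 [ 46  47  45  44  37  98  99 105 102 102  98  38  25  23  25   7] [-30 -27 -29 -29 -37  45  47  57  54  55  50 -29 -46 -48 -43 -67]
226 [40 41 40 47 38 94 93 99 94 96 94 36 19 21 20  9] [-30 -28 -28 -18 -29  46  45  55  50  53  51 -24 -46 -42 -43 -56]
228 [39 39 39 43 42 88 87 94 9
[... 541 characters left out ...]
 12  12  13  -4   8 -25 -23]
238 [39 38 37 38 37 38 38 39 37 38 38 39 36 32  6  8] [  9   9   8  10  10  12  14  16  14  16  18  20  17  14 -18 -14]
240 [34 34 31 38 37 38 36 37 38 36 37 41 36 25  8  7] [10 10  8 17 18 19 18 21 22 21 23 29 24 11 -8 -8]
242 [ 7  5  6 36 37 39 38 39 38 39 38 37 38 20  7  4] [-17 -19 -16  22  24  27  28  30  29  31  31  31  33  12  -2  -5]
244 [ 6  8  5 37 38 37 38 37 38 38 40 38 39 15  5  4] [-11  -7 -10  30  31  32  34  33  36  36  40  39  41  12   1   0]
246 [ 5  4  5 37 36 38 36 39 40 37 39 37 38 10  5  5] [-6 -6 -4 36 36 39 37 42 44 42 45 44 46 12  7  9]
248 [ 5  4  3 35 37 38 39 35 40 39 39 38 37  6 24 24] [ 0  0  0 40 43 45 47 44 51 50 51 51 52 14 37 39]
```

View pics/c3b.png

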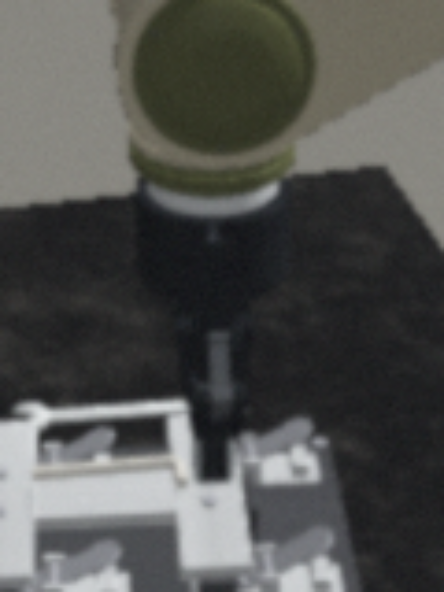

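The side view shows the fingertips ending at about (328,230). By depth that is z≈0.083, while the reported TCP is at 0.046. I'll descend carefully and check the force at each step.

Request:
jog_arm([
  [[0, 0, 0.05, 0, 0, 0], [0, 0, 0.05, 0, 0, 0], [0, 0, 0, 0, 0, 0]],
])

```text
time_s: 3.8
position: [0.5422, 0.0403, 0.0411]
tool_rot: [[-0.987, 0.158, -0.001], [0.158, 0.987, 0.0], [0.001, -0.0, -1.0]]
ft_force: [-0.0, 0.2, 0.4]
grip_width: 0.0001
```

Request:
jog_arm([
  [[0, 0, 0.05, 0, 0, 0], [0, 0, 0, 0, 0, 0]],
])

```text
time_s: 4.0
position: [0.5423, 0.0403, 0.0391]
tool_rot: [[-0.987, 0.158, -0.001], [0.158, 0.987, 0.0], [0.001, 0.0, -1.0]]
ft_force: [0.3, -1.2, 0.4]
grip_width: -0.0002
```

Request:
jog_arm([
  [[0, 0, 0.05, 0, 0, 0], [0, 0, 0, 0, 0, 0]],
])

```text
time_s: 4.2
position: [0.5423, 0.0403, 0.0372]
tool_rot: [[-0.987, 0.158, -0.0], [0.158, 0.987, 0.0], [0.0, 0.0, -1.0]]
ft_force: [-0.6, 0.7, -0.4]
grip_width: -0.0002
```

```bash
python3 - <<'E'
from h import *
im,d=save('side','s4')
v,u=np.mgrid[214:256:2,318:336:2]; W=pts('side',u.ravel(),v.ravel(),d[v,u].ravel()).reshape(u.shape+(3,))
for r in range(u.shape[0]): print(v[r,0],(W[r,:,2]*1000).astype(int),(W[r,:,1]*1000).astype(int))
print(env.observe()['q'],env.observe()['ft_force'])
E
```

```text
214 [ 39  37 128 160 160 159 158 157 161] [-74 -75  54 100 101 101 101 100 106]
216 [645  38 122 152 150 150 151 148 150] [787 -66  52  96  93  94  96  93  97]
218 [ 37  40 127 142 143 140 140 140 139] [-62 -55  66  87  90  86  87  89  88]
220 [ 39  36 123 131 125 125 126 125 130] [-51 -53  67  78  72  72  73  73  81]
222 [ 38  36 101 121 109 107 108 101  16] [-45 -47  43  71  55  53  56  47 -66]
224 [ 44  36  94  99 103 102 101  97  36] [-29 -39  40  48  54  53  53  49 -32]
226 [ 46  41  89  95  98  97 100  94  35] [-20 -25  39  48  54  54  57  51 -26]
228 [46 42 85 88 94 92 93 87 38] [-13 -16  41  46  55  53  56  49 -15]
230 [43 42 79 83 89 87 89 85 37] [ -9 -10  40  46  55  52  56  52  -9]
232 [37 38 36 80 84 84 84 78 38] [-9 -8 -9 48 55 55 56 50 -1]
234 [38 38 38 75 74 72 73 40 38] [-2 -1  0 48 47 46 48  7  6]
236 [36 39 39 37 39 40 38 39 38] [ 2  6  7  5  9 12 10 12 12]
238 [37 39 39 37 37 38 38 38 37] [10 13 14 13 14 16 17 18 18]
240 [37 38 40 37 36 38 36 39 37] [17 18 22 19 19 23 21 25 24]
242 [37 38 36 36 38 38 36 40 37] [22 25 24 25 29 30 28 33 31]
244 [39 37 38 38 38 37 38 40 38] [32 30 33 34 34 34 36 39 38]
246 [38 39 37 37 38 38 37 41 39] [38 39 38 39 41 42 41 47 46]
248 [36 39 40 39 39 39 37 38 37] [41 46 48 48 49 50 48 50 50]
250 [33 38 38 39 38 40 38 39 40] [44 51 52 54 53 57 56 58 59]
252 [ 5 38 37 37 39 38 38 37 38] [16 58 57 58 61 61 61 62 64]
254 [ 5 36 35 35 33 34 35 34 33] [23 61 61 62 60 63 64 65 64]
[-8.22951506e+00  3.06262027e+01  8.82457221e+01 -1.00767257e-03
  6.11426096e+01 -8.91284682e+01] [-0.45599565  0.02300811  0.44127112]
```

```bash
python3 - <<'E'
from h import *
d=np.load('pics/s4.npy')
v,u=np.mgrid[200:236:3,310:342:1]; W=pts('side',u.ravel(),v.ravel(),d[v,u].ravel()).reshape(u.shape+(3,))
for r in range(u.shape[0]):
    w=W[r][W[r,:,2]>.06]; w=w[(w[:,1]<.2)]; print(v[r,0],(w.min(0)*1000).astype(int),(w.max(0)*1000).astype(int),(np.median(w,0)*1000).astype(int))
E
```

```text
200 [528  49 156] [561  83 178] [550  80 175]
203 [528  35 141] [561  89 174] [551  72 163]
206 [527  52 145] [561  94 171] [551  60 149]
209 [540  56 141] [562 100 168] [553  96 167]
212 [538  31 117] [563 104 165] [552 101 164]
215 [539  53 125] [562 100 157] [552  98 155]
218 [539  66 127] [561  91 144] [550  87 140]
221 [535  45 105] [558  77 127] [547  74 123]
224 [532  40  94] [552  57 103] [544  52 101]
227 [533  42  88] [553  57  98] [545  55  96]
230 [533  40  79] [552  56  89] [544  53  87]
233 [534  45  74] [552  54  82] [544  50  77]
```

Request:
jog_arm([
  [[0, 0, 0.1, 0, 0, 0], [0, 0, 0.1, 0, 0, 0], [0, 0, 0.1, 0, 0, 0], [0, 0, 0, 0, 0, 0]],
])

```text
time_s: 4.65
position: [0.542, 0.0403, 0.0247]
tool_rot: [[-0.987, 0.158, -0.001], [0.158, 0.987, 0.0], [0.001, -0.0, -1.0]]
ft_force: [-0.7, 0.6, -0.5]
grip_width: -0.0001
```

```bash
python3 - <<'E'
from h import *
im,d=save('side','s5'); print(env.observe()['position'],env.observe()['ft_force'])
cv2.imwrite('pics/c5.png',cv2.resize(im[190:290,240:380],None,fx=5.6,fy=5.6,interpolation=cv2.INTER_CUBIC)[:,:,::-1])
v,u=np.mgrid[224:250:2,318:336:2]; W=pts('side',u.ravel(),v.ravel(),d[v,u].ravel()).reshape(u.shape+(3,))
for r in range(u.shape[0]): print(v[r,0],(W[r,:,2]*1000).astype(int),(W[r,:,1]*1000).astype(int))
E
```

```text
[0.54221755 0.04031709 0.02504335] [-0.81109023  0.03522076 -0.41165229]
224 [ 44  39 111 125 127 126 126 123 124] [-29 -35  63  82  86  86  86  84  85]
226 [ 45  38  87 115 112 111 111 111 113] [-20 -29  36  75  72  72  73  74  78]
228 [46 44 82 89 93 90 92 88 37] [-13 -14  36  47  54  51  54  49 -17]
230 [ 45  41  76  84 645  88  87  83  39] [ -7 -10  35  47 787  54  54  49  -7]
232 [39 40 70 78 84 82 85 77 38] [-8 -6 35 46 54 53 57 48 -1]
234 [38 38 39 75 78 73 79 75 38] [-1 -1  1 48 52 48 56 52  5]
236 [36 38 39 70 74 72 74 67 36] [ 2  5  8 48 54 53 56 47 10]
238 [38 38 39 63 67 68 63 64 40] [11 12 14 46 52 54 48 50 21]
240 [37 39 37 40 36 38 39 38 39] [17 20 18 23 19 22 25 24 26]
242 [37 38 39 38 38 39 38 39 40] [23 25 27 27 28 31 31 32 34]
244 [36 37 39 37 39 38 37 37 38] [29 30 34 33 36 36 36 36 38]
246 [38 37 38 37 39 39 37 38 37] [37 36 39 39 42 43 42 45 44]
248 [36 39 39 38 39 38 37 37 38] [41 46 46 46 48 48 48 49 51]
```

View pics/c5.png

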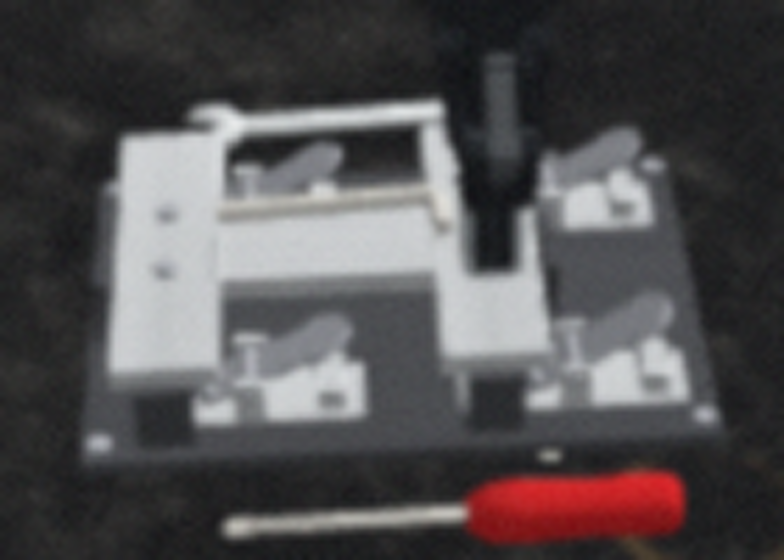

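No contact yet. The tip is at about (328,239), z≈0.062, against a reported 0.025. So the reported TCP really does lie about 37 mm beyond the fingertip, and I expect contact near a reported z of 0.003.

Request:
jog_arm([
  [[0, 0, 0.1, 0, 0, 0], [0, 0, 0.1, 0, 0, 0], [0, 0, 0.1, 0, 0, 0], [0, 0, 0, 0, 0, 0]],
])

```text
time_s: 5.1
position: [0.5421, 0.0403, 0.0128]
tool_rot: [[-0.987, 0.158, -0.001], [0.158, 0.987, 0.0], [0.001, -0.0, -1.0]]
ft_force: [-0.4, 0.2, -0.1]
grip_width: -0.0002
```

Request:
jog_arm([
  [[0, 0, 0.05, 0, 0, 0], [0, 0, 0, 0, 0, 0]],
])

```text
time_s: 5.3
position: [0.5424, 0.0403, 0.0113]
tool_rot: [[-0.987, 0.158, -0.0], [0.158, 0.987, 0.0], [0.0, -0.0, -1.0]]
ft_force: [-0.3, -0.3, 0.4]
grip_width: 0.0001
```

Request:
jog_arm([
  [[0, 0, 0.05, 0, 0, 0], [0, 0, 0, 0, 0, 0]],
])

```text
time_s: 5.5
position: [0.5423, 0.0403, 0.0092]
tool_rot: [[-0.987, 0.158, -0.0], [0.158, 0.987, 0.0], [0.0, -0.0, -1.0]]
ft_force: [0.7, -0.5, -0.3]
grip_width: 0.0002
```

Request:
jog_arm([
  [[0, 0, 0.05, 0, 0, 0], [0, 0, 0, 0, 0, 0]],
])

```text
time_s: 5.7
position: [0.5423, 0.0403, 0.0072]
tool_rot: [[-0.987, 0.158, -0.0], [0.158, 0.987, 0.0], [0.0, -0.0, -1.0]]
ft_force: [-0.2, 0.2, -0.3]
grip_width: -0.0
```

Request:
jog_arm([
  [[0, 0, 0.05, 0, 0, 0], [0, 0, 0, 0, 0, 0]],
])

```text
time_s: 5.9
position: [0.5423, 0.0403, 0.0052]
tool_rot: [[-0.987, 0.158, -0.0], [0.158, 0.987, 0.0], [0.0, -0.0, -1.0]]
ft_force: [-0.3, 0.0, -0.1]
grip_width: -0.0
```

Request:
jog_arm([
  [[0, 0, 0.05, 0, 0, 0], [0, 0, 0, 0, 0, 0]],
])

```text
time_s: 6.1
position: [0.5423, 0.0403, 0.0032]
tool_rot: [[-0.987, 0.158, -0.0], [0.158, 0.987, 0.0], [0.0, 0.0, -1.0]]
ft_force: [-0.2, -0.5, -0.0]
grip_width: 0.0001
```

Request:
jog_arm([
  [[0, 0, 0.025, 0, 0, 0], [0, 0, 0, 0, 0, 0]],
])

```text
time_s: 6.3
position: [0.5424, 0.0403, 0.0023]
tool_rot: [[-0.987, 0.158, -0.0], [0.158, 0.987, 0.0], [0.0, 0.0, -1.0]]
ft_force: [-0.4, 1.0, -0.0]
grip_width: 0.0001
```

Request:
jog_arm([
  [[0, 0, 0.025, 0, 0, 0], [0, 0, 0, 0, 0, 0]],
])

```text
time_s: 6.5
position: [0.5425, 0.0403, 0.0021]
tool_rot: [[-0.987, 0.158, 0.0], [0.158, 0.987, -0.0], [-0.001, -0.0, -1.0]]
ft_force: [-1.6, 0.2, 6.8]
grip_width: 0.0004
```

Request:
jog_arm([
  [[0, 0, 0.025, 0, 0, 0], [0, 0, 0, 0, 0, 0], [0, 0, 0, 0, 0, 0]],
])

```text
time_s: 6.8
position: [0.5426, 0.0403, 0.002]
tool_rot: [[-0.987, 0.158, 0.001], [0.158, 0.987, -0.0], [-0.001, -0.0, -1.0]]
ft_force: [-4.8, -0.5, 17.2]
grip_width: -0.0
```

Near-left is firm: 17 N and no dip. Next is near-right.

Request:
jog_arm([
  [[0, 0, -0.6, 0, 0, 0], [0, -0.7, 0, 0, 0, 0], [0, -0.7, 0, 0, 0, 0], [0, -0.7, 0, 0, 0, 0], [0, -0.65, 0, 0, 0, 0], [0, 0, 0.25, 0, 0, 0], [0, 0, 0.2, 0, 0, 0], [0, 0, 0, 0, 0, 0]],
])

```text
time_s: 7.6
position: [0.5243, -0.0673, 0.0051]
tool_rot: [[-0.988, 0.158, -0.002], [0.158, 0.988, 0.001], [0.003, 0.001, -1.0]]
ft_force: [0.7, 0.7, 0.0]
grip_width: -0.0004
```

Request:
jog_arm([
  [[0, 0, 0.05, 0, 0, 0], [0, 0, 0.025, 0, 0, 0], [0, 0, 0.025, 0, 0, 0], [0, 0, 0, 0, 0, 0]],
])

```text
time_s: 8.0
position: [0.5251, -0.0681, 0.0024]
tool_rot: [[-0.987, 0.158, 0.0], [0.158, 0.987, -0.0], [-0.0, -0.0, -1.0]]
ft_force: [-0.2, 0.7, -0.5]
grip_width: 0.0001
```

Request:
jog_arm([
  [[0, 0, 0.025, 0, 0, 0], [0, 0, 0, 0, 0, 0]],
])

```text
time_s: 8.2
position: [0.5251, -0.0682, 0.0017]
tool_rot: [[-0.987, 0.158, 0.0], [0.158, 0.987, 0.0], [-0.0, 0.0, -1.0]]
ft_force: [-0.8, 1.3, 4.0]
grip_width: -0.0
```

Request:
jog_arm([
  [[0, 0, 0.025, 0, 0, 0], [0, 0, 0, 0, 0, 0]],
])

```text
time_s: 8.4
position: [0.525, -0.0683, 0.0005]
tool_rot: [[-0.987, 0.158, 0.0], [0.158, 0.987, -0.0], [-0.0, 0.0, -1.0]]
ft_force: [-1.1, 0.0, 4.5]
grip_width: 0.0001
```

It is giving under 4.5 N, so I'll keep pressing.

Request:
jog_arm([
  [[0, 0, 0.025, 0, 0, 0], [0, 0, 0.025, 0, 0, 0], [0, 0, 0, 0, 0, 0]],
])

```text
time_s: 8.7
position: [0.5249, -0.0685, -0.0014]
tool_rot: [[-0.987, 0.158, -0.0], [0.158, 0.987, -0.0], [0.0, -0.0, -1.0]]
ft_force: [-2.9, 0.2, 6.4]
grip_width: 0.0001
```

Request:
jog_arm([
  [[0, 0, 0.025, 0, 0, 0], [0, 0, 0.025, 0, 0, 0], [0, 0, 0, 0, 0, 0], [0, 0, 0, 0, 0, 0]],
])

```text
time_s: 9.1
position: [0.5249, -0.0685, -0.0027]
tool_rot: [[-0.987, 0.158, 0.0], [0.158, 0.987, -0.001], [-0.0, -0.0, -1.0]]
ft_force: [-4.8, 1.1, 13.9]
grip_width: 0.0001
```

```bash
python3 - <<'E'
from h import *
im,d=save('side','s6'); print(env.observe()['position'],env.observe()['ft_force'])
cv2.imwrite('pics/c6.png',cv2.resize(im[190:290,240:380],None,fx=5.6,fy=5.6,interpolation=cv2.INTER_CUBIC)[:,:,::-1])
E
```

```text
[ 0.52493012 -0.06850368 -0.00267418] [-4.63833687  0.43483342 14.11549929]
```

View pics/c6.png

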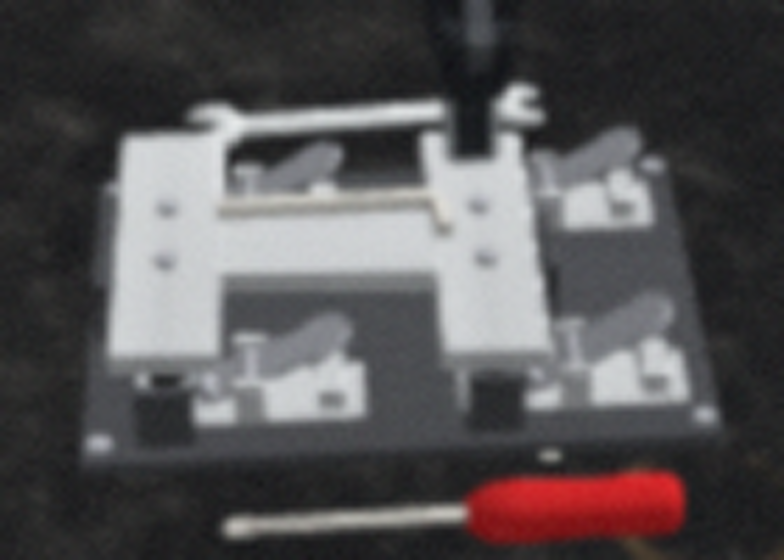

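Near-right dips about 4.5 mm, and the far-left lug visibly lifts: there is a gap over its foot at crop (165,378). Near-right is the rocking lug. I'll release it and go to its leaf.

Request:
jog_arm([
  [[0, 0, -0.35, 0, 0, 0], [0, 0, -0.7, 0, 0, 0], [0.75, 0, 0, 0, 0, 0], [0.75, 0, 0, 0, 0, 0], [0, 0, 0, 0, 0, 0], [0, 0, 0, 0, 0, 0]],
])

```text
time_s: 9.75
position: [0.466, -0.059, 0.0385]
tool_rot: [[-0.987, 0.158, 0.001], [0.158, 0.987, -0.0], [-0.001, -0.0, -1.0]]
ft_force: [0.3, -0.6, -0.5]
grip_width: -0.0001
```

```bash
python3 - <<'E'
from h import *
im,d=save('side','s7'); print(env.observe()['position'],env.observe()['ft_force'])
cv2.imwrite('pics/c7.png',cv2.resize(im[190:290,240:380],None,fx=5.6,fy=5.6,interpolation=cv2.INTER_CUBIC)[:,:,::-1])
E
```

```text
[ 0.46661179 -0.05918176  0.03850389] [-0.16850682  0.5845173   0.42433537]
```

View pics/c7.png

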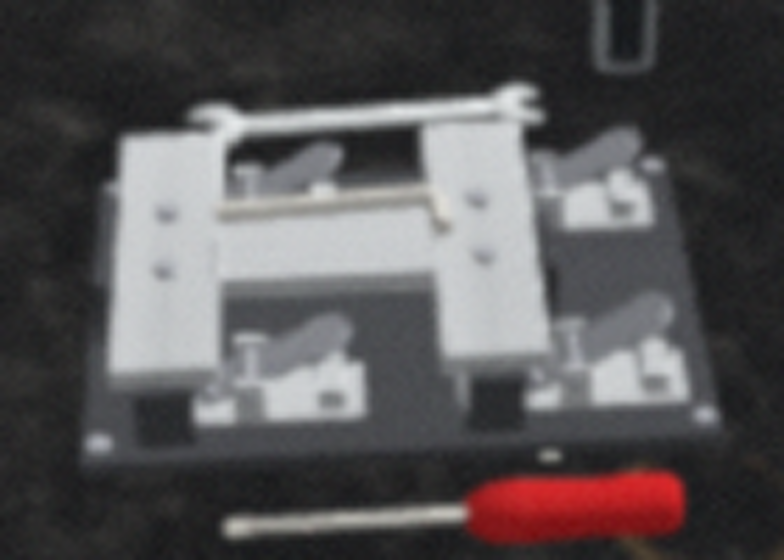

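The plate has sprung back level, and the tip at crop (625,70) is above the near-right leaf. Pressing down.

Request:
jog_arm([
  [[0, 0, 0.3, 0, 0, 0], [0, 0, 0.3, 0, 0, 0], [0, 0, 0.15, 0, 0, 0], [0, 0, 0.1, 0, 0, 0], [0, 0, 0, 0, 0, 0]],
])

```text
time_s: 10.3
position: [0.4661, -0.059, 0.0042]
tool_rot: [[-0.987, 0.158, -0.0], [0.158, 0.987, -0.0], [0.0, -0.0, -1.0]]
ft_force: [1.1, -0.7, 0.5]
grip_width: -0.0002
```

Request:
jog_arm([
  [[0, 0, 0.05, 0, 0, 0], [0, 0, 0.05, 0, 0, 0], [0, 0, 0.05, 0, 0, 0], [0, 0, 0.05, 0, 0, 0], [0, 0, 0, 0, 0, 0]],
])

```text
time_s: 10.8
position: [0.466, -0.0589, -0.0032]
tool_rot: [[-0.987, 0.158, 0.001], [0.158, 0.987, -0.0], [-0.001, -0.0, -1.0]]
ft_force: [-1.9, 0.2, 3.5]
grip_width: -0.0005
```

```bash
python3 - <<'E'
from h import *
im,d=save('side','s8'); print(env.observe()['position'],env.observe()['ft_force'])
cv2.imwrite('pics/c8.png',cv2.resize(im[190:290,240:380],None,fx=5.6,fy=5.6,interpolation=cv2.INTER_CUBIC)[:,:,::-1])
E
```

```text
[ 0.4659684  -0.05889414 -0.00319209] [-1.33363508  0.25076514  3.38145296]
```

View pics/c8.png

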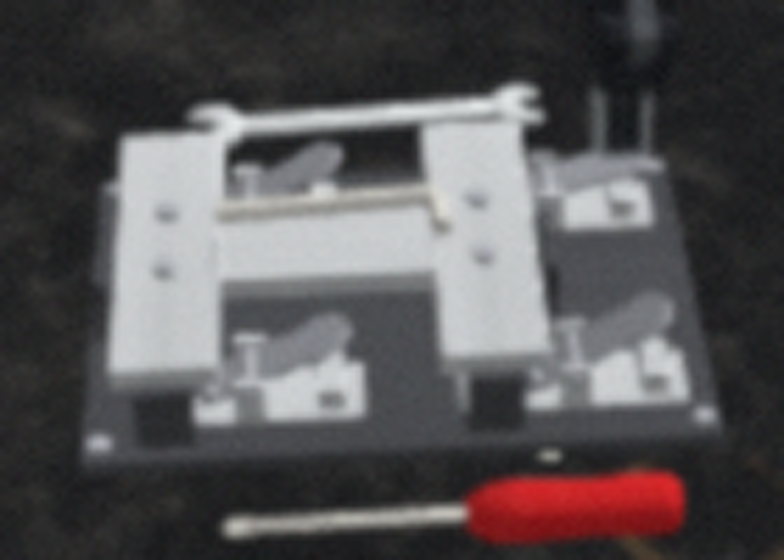

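The leaf is going down at about 3.5 N. I'll continue to its stop.

Request:
jog_arm([
  [[0, 0, 0.05, 0, 0, 0], [0, 0, 0.05, 0, 0, 0], [0, 0, 0.05, 0, 0, 0], [0, 0, 0.05, 0, 0, 0], [0, 0, 0, 0, 0, 0]],
])

```text
time_s: 11.35
position: [0.4655, -0.0588, -0.0116]
tool_rot: [[-0.987, 0.158, -0.001], [0.158, 0.987, 0.0], [0.001, 0.0, -1.0]]
ft_force: [-1.7, 1.1, 2.1]
grip_width: 0.0002
```

Request:
jog_arm([
  [[0, 0, 0.05, 0, 0, 0], [0, 0, 0.025, 0, 0, 0], [0, 0, 0, 0, 0, 0]],
])

```text
time_s: 11.65
position: [0.4656, -0.0588, -0.0146]
tool_rot: [[-0.987, 0.158, -0.0], [0.158, 0.987, 0.0], [0.0, 0.0, -1.0]]
ft_force: [-1.6, 0.6, 2.0]
grip_width: 0.0
```

Request:
jog_arm([
  [[0, 0, 0.025, 0, 0, 0], [0, 0, 0, 0, 0, 0]],
])

```text
time_s: 11.85
position: [0.4656, -0.0588, -0.0155]
tool_rot: [[-0.987, 0.158, -0.0], [0.158, 0.987, 0.0], [0.0, -0.0, -1.0]]
ft_force: [-3.5, -0.4, 5.0]
grip_width: -0.0
```

Request:
jog_arm([
  [[0, 0, 0.025, 0, 0, 0], [0, 0, 0, 0, 0, 0]],
])

```text
time_s: 12.05
position: [0.4657, -0.0588, -0.0158]
tool_rot: [[-0.987, 0.158, 0.0], [0.158, 0.987, -0.0], [-0.0, -0.0, -1.0]]
ft_force: [-5.2, 1.6, 16.3]
grip_width: -0.0001
```

Request:
jog_arm([
  [[0, 0, 0.025, 0, 0, 0], [0, 0, 0, 0, 0, 0], [0, 0, 0, 0, 0, 0]],
])

```text
time_s: 12.35
position: [0.4657, -0.0588, -0.016]
tool_rot: [[-0.987, 0.158, 0.001], [0.158, 0.987, -0.001], [-0.001, -0.0, -1.0]]
ft_force: [-8.8, 1.5, 27.3]
grip_width: 0.0001
```

It is on the stop at the expected height, with 27 N. I'll lift straight off, move clear and check.

Request:
jog_arm([
  [[0, 0, -0.2, 0, 0, 0], [0, 0, -0.5, 0, 0, 0], [0, 0, -0.9, 0, 0, 0], [0, 0, -0.9, 0, 0, 0], [0, 0, -0.9, 0, 0, 0], [0, 0, 0, 0, 0, 0], [0, 0, 0, 0, 0, 0]],
])

```text
time_s: 13.05
position: [0.4661, -0.0589, 0.1186]
tool_rot: [[-0.987, 0.158, 0.002], [0.158, 0.987, -0.001], [-0.002, -0.0, -1.0]]
ft_force: [-0.3, 0.6, -0.9]
grip_width: -0.0002
```

Request:
jog_arm([
  [[0, 0.8, 0, 0, 0, 0], [0, 0.8, 0, 0, 0, 0], [0, 0.8, 0, 0, 0, 0], [0, 0.8, 0, 0, 0, 0], [0, 0.8, 0, 0, 0, 0], [0, 0.8, 0, 0, 0, 0], [0, 0.8, 0, 0, 0, 0], [0, 0, 0, 0, 0, 0], [0, 0, 0, 0, 0, 0]],
])

```text
time_s: 13.95
position: [0.5006, 0.1625, 0.117]
tool_rot: [[-0.988, 0.157, -0.002], [0.157, 0.988, -0.0], [0.002, -0.001, -1.0]]
ft_force: [-0.5, -0.9, -1.2]
grip_width: 0.0004
```

```bash
python3 - <<'E'
from h import *
im,d=save('side','s9'); a,_=save('top','t9'); print(env.observe()['position'],env.observe()['ft_force'])
cv2.imwrite('pics/c9.png',np.hstack([cv2.resize(im[180:300,240:380],(400,343)),cv2.resize(a[165:305,265:425],(400,350))[:343]])[:,:,::-1])
o=cv2.imread('pics/top0.png')[:,:,::-1]
for q in('plate','hex_key_0','spanner','screwdriver_red'):
    print(q,[(round(r['score'],2),r['rect']) for r in spotter.trace('top',q)][:2],[(round(r['score'],2),r['rect']) for r in spotter.trace('side',q)][:2])
E
```

```text
[0.50083138 0.16159169 0.11756868] [-0.42544235 -0.57253433  0.73390178]
plate [(0.92, [309.6, 174.3, 397.8, 262.8]), (0.92, [150.3, 280.0, 252.8, 320.0])] [(0.96, [365.0, 293.0, 479.2, 381.3]), (0.82, [258.6, 213.8, 340.8, 259.9])]
hex_key_0 [(0.63, [347.1, 196.2, 366.1, 243.8])] [(0.69, [279.1, 222.5, 322.4, 231.9])]
spanner [(0.63, [405.9, 206.3, 426.4, 273.8])] [(0.48, [274.9, 205.0, 337.4, 217.2]), (0.43, [256.7, 217.5, 368.3, 273.9])]
screwdriver_red [(0.82, [282.5, 189.4, 298.4, 256.6])] [(0.59, [280.5, 277.4, 361.9, 288.3]), (0.42, [261.1, 209.8, 341.1, 259.6])]
```

View pics/c9.png

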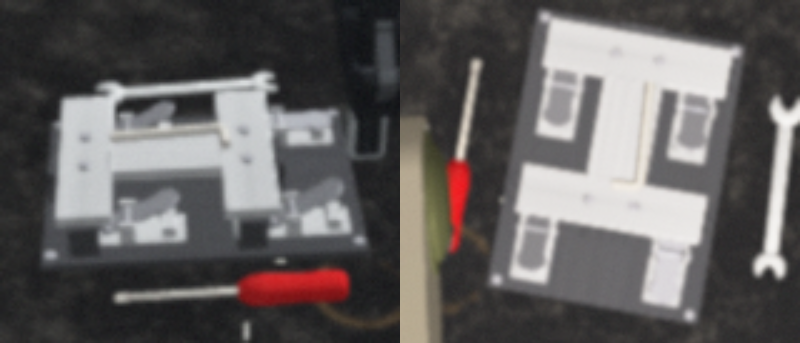

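The near-right leaf is flat: side view at crop (305,120), top view at crop (668,270). The other three leaves are still up, and the plate, hex key, spanner and screwdriver haven't moved. The gripper is clear and at rest.

```bash
python3 -c "
from h import *
print(close_job())"
```

```text
the job is handed in; nothing more can be done
None
```

The near-right lug was the one that rocks. I pressed its shim leaf flat and handed the job in at about 14 s; no verdict was reported.

- **Finding the lug:** The near-left lug was firm, holding 17 N without dipping. The near-right lug dipped about 4.5 mm, starting at about 4 N, while the far-left lug visibly lifted. It sprang back when I let go. I did not press the two far lugs.
- **Pressing the leaf:** I pushed the near-right leaf down to its stop, with 27 N at the expected height.
- **Last checks:** The final side and top pictures show that leaf flat and the other three still up. The plate is level, and the plate and tools are where they were within a few pixels. The arm is clear of everything.
- **One disagreement:** The reported fingertip position was about 38 mm lower than where the camera depth and the first contact put the fingertips. I worked from the cameras and the force readings instead.

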